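# Fold down the sprung lid of a nozzle-washing basket and tuck it under its lip

## Robot

A 6-joint arm with a two-finger parallel gripper is mounted at the origin on a cart in front of the work surface, level with it; the furniture and walls round the work are solid. World frame = base frame: x ahead of the robot, y to its left, z up, the work surface at z = 0. Lengths are in m, angles in rad, forces in N, time in s.
With the tool pointing down it reaches from about 0.325 to 0.9 m from the base axis. Payload 6.1 kg.
Tool frame: the origin (TCP) lies at the centre of the arm's flange, where the gripper is bolted on; the fingertips stand 182 mm ahead of it and the grasp point (between the pads) lies 164 mm ahead of it; z points along the fingers, y is the direction in which the jaws open and shut (so a half turn about z gives the same grasp; the last joint's range is limited). The gripper opens to 87 mm and grips with 3 to 60 N. Pads are 19 mm wide; open, the fingers measure 117 mm over their backs; the gripper's body (75 mm by 190 mm) begins 51 mm behind the grasp point.
Start: joints at [1.129, 0.22, 1.526, -0, 1.395, -0.126], TCP at [0.194, 0.594, 0.405] pointing down, gripper open.
Joint ranges: [-2.98, 2.98], [-0.91, 2.08], [0.09, 2.57], [-1.24, 4.39], [0.2, 2.65], [-2.68, 2.68]. Speed limits (rad/s): [2.57, 2.57, 3.01, 3.14, 3.14, 3.14].

## Interface

Orientations are given as a 3x3 rotation matrix whose columns are the frame's x, y, z axes.
In Python, from station import robot, read_camera, camera_info gives the robot as it stands.
- The arm moves only by the shell command python3 -m jog 'ROWS' [FORCE]. ROWS is JSON, a list of rows, each a list of 5 numbers: the shift along the tool's x, y, z in m, then the turn about the tool's z in degrees, then the opening, from 0 (shut) to 1 (fully open). In form: [[tx, ty, tz, twist, hand], ...]. A call has 1 to 5 rows; each row is the pose to reach, as a shift and turn from the pose measured when the call began, along the tool's axes at that moment; what a row does not reach only later rows make up. A row lasts 1/12 s, in which the tool goes at most 41.7 mm and 7.16 degrees, less where a joint would pass 70% of its speed; a pose out of reach is approached as far as the arm can. A call with a gripper value outside its range is refused whole. The fingers move at their own pace and stop on an object; FORCE is the grip in N (left out, the last holds). Time passes only in rows, so rows that repeat a pose let the fingers close. It gives the time, the measured TCP pose, the force and the opening at its end, in the units of the state.
- robot.state(): the state, without advancing time (a new reading comes with each control period).
- read_camera(name): name is "side" or "top"; returns (picture, depth): 480x640x3 uint8, red, green, blue; 480x640 float32, m along the optical axis (not along the pixel's ray), 0 where there is no reading.
- camera_info(name): a dict with "intrinsics" (3x3 intrinsics, pixels), "R" (3x3) and "t" (3): a world point X has camera coordinates R X + t. Camera axes: x right, y down, z forward; pixel columns grow to the right and rows downward; lengths in m; the calibration is good to about 2 mm. A picture is of the moment at which its call begins. camera_info takes no time and is no camera call.
- robot.job_done(): hands the job in, once; it reports no verdict.
The state is a dict: "time": time; "joint_pos": joint angles; "qvel": joint speeds; "tau": joint torques, N m; "position": TCP position; "ee_rot": TCP orientation; "wrist_force": force on the tool from outside, world axes, zero at the start; "torque": the same for the moment, N m; "grip_width": opening from 0.0 (shut) to 1.0 (fully open).
Only numpy, scipy, OpenCV 4.12 (cv2) and the standard library are available. Lean on these libraries where they do the work, as an engineer would, in place of code of your own. Each camera call takes 0.05 s, during which the arm holds its last target. There are 200 camera calls.

## Task

The wash basket is loaded with injector nozzles and must be shut before it goes into the cleaner. With the fingertips only, fold the sprung lid over onto the basket and, while holding it down, push it along by its thumb step until the tongue on its front edge is fully home beneath the retaining lip, so that the lid stays shut when you take your hand away. Press and push only: grip and lift nothing, keep off the rubber pad inside the lid, and leave the nozzles in their holes and the loose things on the bench where they are.

Things in the scene. Friction and masses are not known exactly. Their poses are not given: they have to be found in the camera images.
- basket: Stainless wire-mesh wash basket, 166 x 112 mm, rim 72 mm above the bench, standing firm on rubber feet (it does not move when pushed). Origin on the bench under the middle; its x axis runs from the hinge side to the lip side, z up. Rim on the hinge side at x = -78 mm, on the lip side at x = +88 mm. The lid and the lip are on it.
- lid_fold (a joint): Angle of the lid about its hinge, rad: 0 = flat on the rim, 1.57 = upright, 1.65 to 2.05 = open, leaning back away from the lip (stop at 2.2). A hinge spring pushes it open: about 0.17 N m at 0 rad, falling to nothing near 1.8 rad, so it springs up again (to 1.4 or more) if let go before it is tucked.
- lid_slide (a joint): How far the lid is pushed along its own plane, away from the hinge (rivets in slots of the hinge leaf), m: 0 = drawn back, as at the start; 0.016 = end stop, fully home. Moves against about 2.5 N of friction, stays where left. Only when drawn back can it be folded down past the lip; pushed forward early, its tongue lands on top of the lip.
- hinge (a point): Middle of the hinge axis, on the basket at x = -78 mm, 74 mm above the bench; the axis is parallel to the basket's y. Axes as the basket's.
- thumb_step (a point): On the lid's outer face (top when shut), centre line, at the foot of the thumb step: a pressed step 80 mm wide across the lid, upright face 9 mm high towards the hinge, sloping down to the tongue. 100 mm from the hinge axis while drawn back. x runs along the lid to the tongue, z out of the outer face. From step to 38 mm from the hinge the lid is flat, 104 mm wide: press there, push on the step.
- lid_edge (a point): Middle of the front edge of the lid's tongue, outer face. Tongue 56 mm wide, 12 mm long, sheet 3 mm thick; 148 mm from the hinge axis while drawn back. Shut and fully home it lies 86 mm from the basket's origin along x, 75 mm above the bench. Axes as thumb_step.
- lip_edge (a point): Middle of the flared edge of the retaining lip, a steel strip 70 mm wide folded back over the lip-side rim towards the hinge. Fixed on the basket at x = 71 mm, 85 mm above the bench; the lip's underside is 78 mm above the bench, 3 mm above the shut lid. With the lid flat and drawn back the tongue ends 1 mm short of this edge; fully home it lies 15 mm beneath.
- lid_pad: Black rubber pad, 78 x 78 x 4 mm, on the inner face of the lid, 32 to 110 mm from the hinge. Not to be touched by the fingers.
- basket_nozzle_1: Injector nozzle, steel, 18 mm across and 54 mm tall, standing tip up in a 21 mm hole, 14 mm deep, of the white plate inside the basket. Origin at its foot, 8 mm above the bench. Leave it.
- basket_nozzle_2: Injector nozzle, steel, 18 mm across and 54 mm tall, standing tip up in a 21 mm hole, 14 mm deep, of the white plate inside the basket. Origin at its foot, 8 mm above the bench. Leave it.
- basket_nozzle_3: Injector nozzle, steel, 18 mm across and 54 mm tall, standing tip up in a 21 mm hole, 14 mm deep, of the white plate inside the basket. Origin at its foot, 8 mm above the bench. Leave it.
- basket_nozzle_4: Injector nozzle, steel, 18 mm across and 54 mm tall, standing tip up in a 21 mm hole, 14 mm deep, of the white plate inside the basket. Origin at its foot, 8 mm above the bench. Leave it.
- nozzle_5: A spare injector nozzle, 54 mm long, 18 mm across, lying on the bench beyond the basket, to the right. Leave it. Origin under its middle.
- brass_brush: Brass wire brush with a wooden handle, 210 x 22 x 26 mm, lying on the bench to the left of the basket. Leave it. Origin under its middle.
- hex_key_1: Black hex key, 124 x 46 x 8 mm, lying on the bench to the right of the basket. Leave it. Origin under its middle.
- union_nut_1: Steel union nut, 27 mm across, 20 mm tall, standing on the bench beyond the basket. Leave it. Origin under its middle.

How it is judged:
By the outcome, as a careful person would: the job done as asked, in the order asked, and still so for the second after the job is handed in, with the robot touching nothing.
It also fails if it takes over 42 s, if anything falls off the work surface, if the arm or the gripper's body presses on something with over 40 N, if the wrist force passes 120 N, or if a joint passes its speed limit or range.

## Working session

There is one attempt and no reset: what is moved stays moved. The work goes in short steps, Python scripts to look and compute and a shell command to move; the robot and the scene stay as the last step left them, time stands still between calls to the robot, and variables do not carry over. Pictures are saved under pics/ and viewed, about 8 in all and at most 12, crops included, and the job is handed in when it is done.

```bash
mkdir -p pics; ls; python3 - <<'E'
from station import robot, read_camera, camera_info
import cv2, numpy as np
np.set_printoptions(precision=4,suppress=True)
for n in("side","top"):
    p,d=read_camera(n); np.savez(f"pics/{n}0.npz",p=p,d=d); cv2.imwrite(f"pics/{n}0.png",p[:,:,::-1])
    c=camera_info(n); R=np.array(c["R"]);t=np.array(c["t"]); print(n,np.array(c["intrinsics"]).ravel(),"cam",-R.T@t,"fwd",R[2],"right",R[0])
print(robot.state())
E
```

```text
pics
side [449.4905   0.     316.5298   0.     449.4905 242.9557   0.       0.
   1.    ] cam [ 0.2712 -0.5112  0.6345] fwd [ 0.3643  0.6815 -0.6347] right [ 0.8892 -0.4572  0.0196]
top [515.1597   0.     322.9758   0.     515.1597 245.9128   0.       0.
   1.    ] cam [0.4796 0.1117 1.2086] fwd [ 0.0972 -0.0144 -0.9952] right [ 0.0214 -0.9996  0.0166]
{'time': 0.1, 'joint_pos': array([ 1.1289,  0.2211,  1.5275, -0.    ,  1.3947, -0.1261]), 'qvel': array([ 0.0009, -0.0015, -0.0041,  0.0001, -0.0024,  0.0022]), 'tau': array([ -0.0004, -49.5945, -38.852 ,   0.07  ,   0.0516,  -0.0001]), 'position': array([0.194 , 0.5939, 0.4037]), 'ee_rot': array([[-0.9506,  0.3106, -0.0007],
       [ 0.3106,  0.9506, -0.0016],
       [ 0.0002, -0.0018, -1.    ]]), 'wrist_force': array([-0.2473,  0.5886,  0.6425]), 'torque': array([ 0.0312, -0.1026,  0.0444]), 'grip_width': 1.0002383874111533}
```

View pics/side0.png

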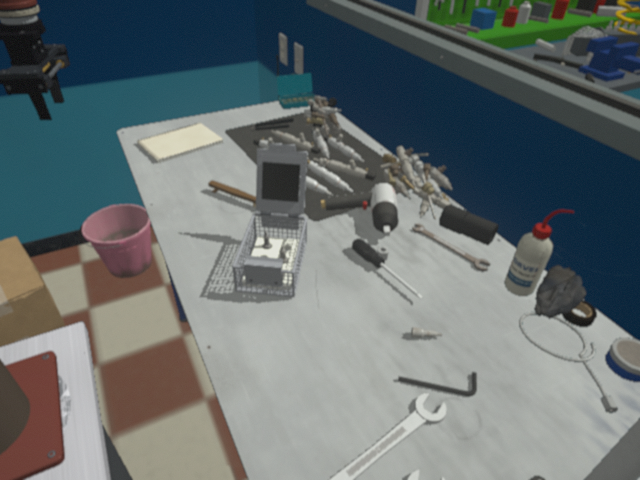

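View pics/top0.png

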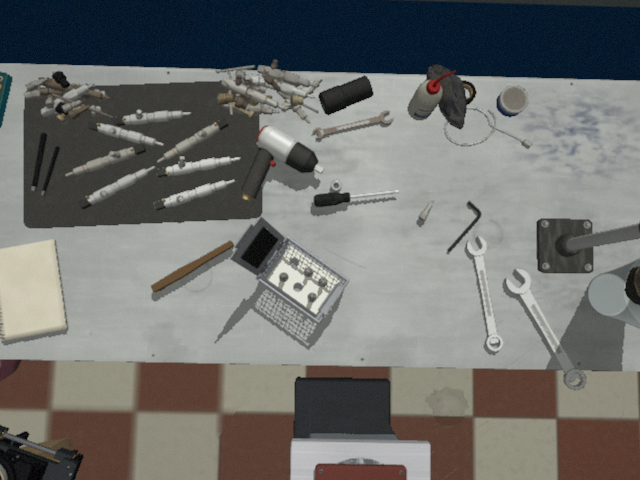

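```bash
python3 - <<'E'
import cv2, numpy as np
a=cv2.imread("pics/top0.png")[205:355,215:365]; b=cv2.imread("pics/side0.png")[130:305,195:320]
a=cv2.resize(a,(450,450),interpolation=cv2.INTER_CUBIC); a=cv2.resize(a,(450,450))
b=cv2.resize(b,(350,490),interpolation=cv2.INTER_CUBIC)
c=np.zeros((490,800,3),np.uint8); c[:450,:450]=a; c[:490,450:]=b
cv2.imwrite("pics/crop0.png",c)
E
```

```text
(no output)
```

View pics/crop0.png

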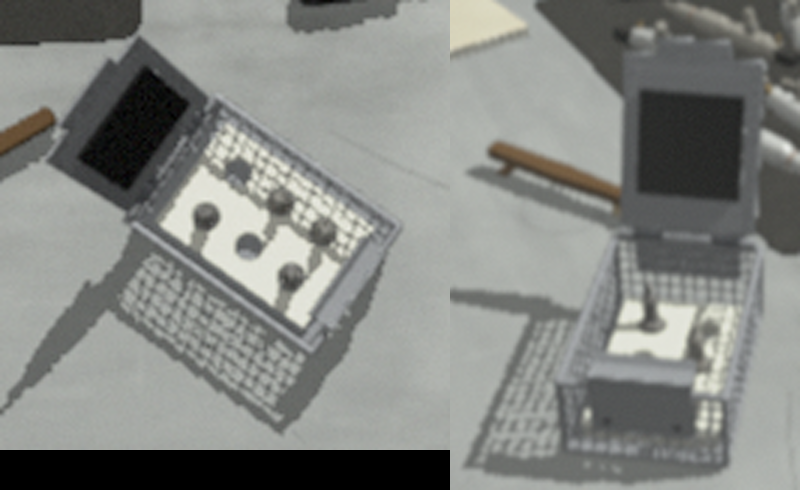

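```bash
cat > h.py <<'E'
import numpy as np, cv2
from station import robot, read_camera, camera_info
np.set_printoptions(precision=4,suppress=True)
def cam(n):
    c=camera_info(n); return np.array(c["intrinsics"]),np.array(c["R"]),np.array(c["t"])
def ray(n,uv,z):
    K,R,t=cam(n); o=-R.T@t; d=R.T@np.linalg.solve(K,np.array([uv[0],uv[1],1.])); return o+d*(z-o[2])/d[2]
def cloud(n,d):
    K,R,t=cam(n); v,u=np.mgrid[:480,:640]; m=d>0
    P=np.stack([(u-K[0,2])/K[0,0]*d,(v-K[1,2])/K[1,1]*d,d],-1)
    return (P-t)@R, m      # = R^T (P-t)
def proj(n,X):
    K,R,t=cam(n); p=K@(R@np.asarray(X).T+t[:,None]); return (p[:2]/p[2]).T
E
python3 - <<'E'
from h import *
for uv in [(286,237.7),(348.3,281),(320,321),(258.3,276.7)]: print(ray("top",uv,.072))
d=np.load("pics/top0.npz")["d"]; P,m=cloud("top",d)
ok=m&(abs(P[...,0]-.47)<.2)&(abs(P[...,1]-.17)<.18)
r=ok&(P[...,2]>.064)&(P[...,2]<.092); r[:230]=0; r[:, :250]=0; r[:,352:]=0
pts=P[r][:,:2].astype(np.float32)*1000
print("rim n",len(pts),cv2.minAreaRect(pts), cv2.boxPoints(cv2.minAreaRect(pts)))
for n in("top","side"):
    d=np.load(f"pics/{n}0.npz")["d"]; P,m=cloud(n,d)
    l=m&(abs(P[...,0]-.5)<.15)&(abs(P[...,1]-.2)<.13)&(P[...,2]>.105)&(P[...,2]<.30)
    q=P[l]; c=np.median(q,0); q=q[np.linalg.norm(q-c,axis=1)<.12]; c=q.mean(0)
    print(n,len(q),"c",c,"n",np.linalg.svd(q-c,full_matrices=0)[2][2],q.min(0),q.max(0), np.linalg.svd(q-c,full_matrices=0)[1]/len(q)**.5)
    g=m&(abs(P[...,0]-.40)<.05)&(abs(P[...,1]-.0)<.05); print("bench z",np.median(P[g][:,2]))
E
```

```text
[0.6071 0.1776 0.072 ]
[0.5142 0.0377 0.072 ]
[0.4256 0.0981 0.072 ]
[0.5194 0.236  0.072 ]
rim n 1014 ((518.7584228515625, 141.77293395996094), (176.74392700195312, 117.97423553466797), 55.79027557373047) [[420.2921 101.8546]
 [517.8551  35.5267]
 [617.2247 181.6913]
 [519.6617 248.0192]]
top 1531 c [0.5822 0.236  0.1624] n [-0.5102 -0.7515  0.4183] [0.5278 0.1907 0.1051] [0.6354 0.2807 0.2154] [0.0323 0.029  0.002 ]
bench z 0.0007503160105384739
side 2681 c [0.5826 0.2342 0.1581] n [-0.5076 -0.7527  0.4192] [0.5282 0.1881 0.105 ] [0.6365 0.2801 0.2124] [0.0323 0.0292 0.0024]
bench z 0.0009452009236531657
```

The pictures show the lid standing open at the upper left of the basket (top view, lid about (258,245)), with the lip at about (335,300).

Basket pose from the measurements:
- **Basket:** its x axis is (-0.562, -0.8275) and its origin is about (0.519, 0.1415). The cast rim corners give 167 x 110 mm, against 166 x 112 mm given.
- **Lid:** the plane fits from both cameras agree at about 2.0 rad. The plane lies 4.4 mm off the hinge, as expected for the sheet plus the pad.

I'll move behind the lid with the fingers shut.

```bash
python3 -m jog '[[-0.038,-0.0127,0,0,0],[-0.076,-0.0254,0,0,0],[-0.114,-0.038,0,0,0],[-0.152,-0.051,0,0,0],[-0.19,-0.0635,0,0,0]]' && python3 -m jog '[[-0.038,-0.0127,0,0,0],[-0.076,-0.0254,0,0,0],[-0.114,-0.038,0,0,0],[-0.152,-0.051,0,0,0],[-0.19,-0.0635,0,0,0]]' && python3 -m jog '[[0,0,0,7,0],[0,0,0,14,0],[0,0,0,21,0],[0,0,0,28,0],[0,0,0,35,0]]'
cat >> h.py <<'E'
ex=np.array([-.562,-.8275,0]); ex/=np.linalg.norm(ex); ey=np.array([-ex[1],ex[0],0]); O=np.array([.5194,.1415,0])
def where():
    s=robot.state(); R=s["ee_rot"]; p=s["position"]; tip=p+.182*R[:,2]
    f=s["wrist_force"]
    print("t",round(s["time"],2),"tip basket mm",np.array([(tip-O)@ex,(tip-O)@ey,tip[2]])*1000,"F",np.array([f@ex,f@ey,f[2]]),"grip",round(s["grip_width"],2),"twist to go",np.degrees(np.arctan2(ey@R[:,0],ey@R[:,1])))
    return s
def togo(bx,by,z):
    s=robot.state(); R=s["ee_rot"]; tip=s["position"]+.182*R[:,2]
    print("tool shift",R.T@(O+bx*ex+by*ey+[0,0,z]-tip))
E
python3 -c "
from h import *
where(); togo(-.170,0,.222)"
```

```text
time: 0.52
position: [0.3558, 0.4732, 0.4033]
ee_rot: [[-0.951, 0.31, -0.001], [0.31, 0.951, -0.002], [0.001, -0.002, -1.0]]
wrist_force: [0.7, -0.0, 0.2]
grip_width: 0.706
time: 0.93
position: [0.518, 0.3523, 0.4029]
ee_rot: [[-0.951, 0.31, -0.002], [0.31, 0.951, -0.002], [0.001, -0.003, -1.0]]
wrist_force: [0.6, 0.8, -0.5]
grip_width: 0.327
time: 1.35
position: [0.5181, 0.352, 0.4022]
ee_rot: [[-0.596, 0.803, -0.003], [0.803, 0.596, -0.003], [-0.001, -0.004, -1.0]]
wrist_force: [-0.4, 0.9, 0.1]
grip_width: 0.019
t 1.35 tip basket mm [-172.5808 -119.5266  220.1595] F [-0.4628 -0.8366  0.125 ] grip 0.02 twist to go -70.74063734445117
tool shift [-0.1137  0.037  -0.0019]
```

```bash
sed -i 's/arctan2(ey@R/arctan2(-ey@R/' h.py
python3 -m jog '[[0,0,0,7,0],[0,0,0,14,0],[0,0,0,21,0],[0,0,0,28,0],[0,0,0,35,0]]' >/dev/null && python3 -m jog '[[0,0,0,7,0],[0,0,0,14,0],[0,0,0,21,0],[0,0,0,28,0],[0,0,0,35.7,0]]' >/dev/null
python3 -m jog '[[0,0.03,0,0,0],[0,0.06,0,0,0],[0,0.09,0,0,0],[0,0.119,0,0,0],[0,0.119,0,0,0]]' >/dev/null
python3 -c "
from h import *
where(); togo(-.170,0,.165)
p,d=read_camera('side'); cv2.imwrite('pics/s1.png',cv2.resize(p[60:310,120:440,::-1],(640,500)))"
```

```text
t 2.6 tip basket mm [-170.356     4.1768  217.5834] F [-0.6061 -0.6029 -0.0449] grip 0.0 twist to go -0.34613711098362204
tool shift [ 0.     -0.0042  0.0526]
```

View pics/s1.png

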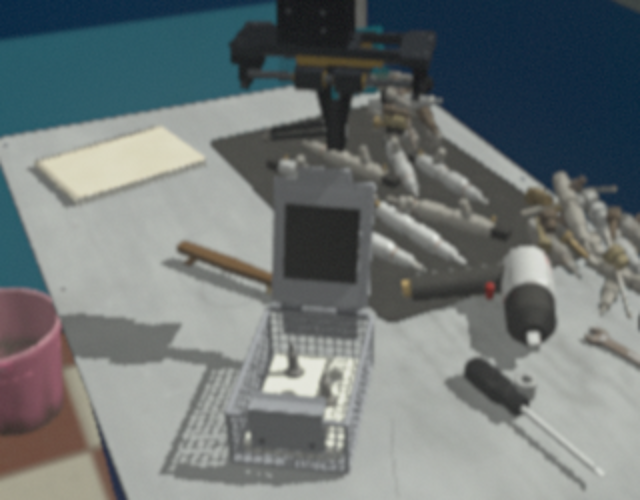

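The shut fingers, at (337,120) in the crop, hang just behind the lid's top edge and close to its centre line. Next I go down to tip z 165 mm and push forward gently.

```bash
python3 -m jog '[[0,-0.002,0.025,0,0],[0,-0.004,0.052,0,0],[-0.01,-0.004,0.052,0,0],[-0.02,-0.004,0.052,0,0],[-0.03,-0.004,0.052,0,0]]' >/dev/null
python3 -c "
from h import *
where()"
python3 -m jog '[[-0.01,0,0,0,0],[-0.02,0,0,0,0],[-0.03,0,0,0,0],[-0.037,0,0,0,0],[-0.044,0,0,0,0]]'>/dev/null
python3 -c "
from h import *
where(); togo(-.075,0,.160)
p,d=read_camera('side'); cv2.imwrite('pics/s2.png',cv2.resize(p[60:310,120:440,::-1],(640,500)))"
```

```text
t 3.07 tip basket mm [-139.6498   -4.4952  164.3   ] F [-0.8565 -0.261   0.1271] grip 0.01 twist to go -0.2387165578623922
t 3.48 tip basket mm [-95.1421  -4.7301 165.2263] F [-0.1485 -0.0538 -0.0524] grip 0.0 twist to go -0.24550067880290077
tool shift [-0.0201  0.0048  0.0054]
```

View pics/s2.png

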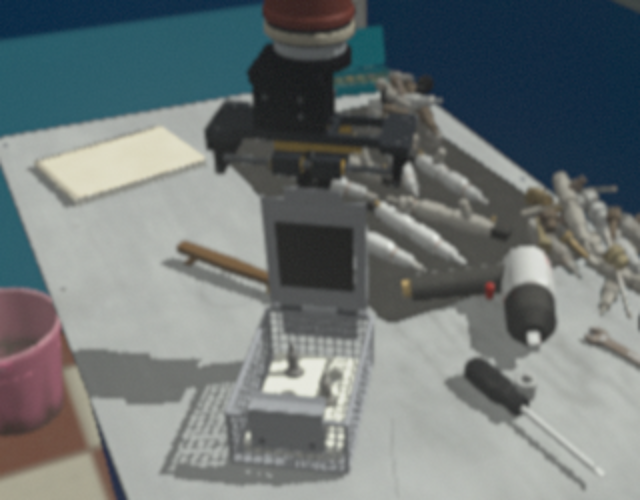

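The lid is nearly upright now, with the fingers behind its centre. I carry on along an arc about the hinge, keeping the fingers' front edge 88 mm from it.

```bash
python3 -m jog '[[-0.013,0.001,0.002,0,0],[-0.022,0.002,0.004,0,0],[-0.03,0.003,0.006,0,0],[-0.04,0.0045,0.01,0,0],[-0.051,0.0045,0.0145,0,0]]' >/dev/null
python3 -c "
from h import *
where(); togo(-.0118,0,.1189)
for n in('top','side'):
    p,d=read_camera(n); P,m=cloud(n,d); B=np.stack([(P-O)@ex,(P-O)@ey,P[...,2]],-1)
    l=m&(B[...,0]>-75)&(abs(B[...,1])<.05)&(abs(B[...,1])>.03)&(B[...,2]>.1)&(B[...,2]<.2)&(abs(B[...,0]+.03)<.06)
    q=B[l]; c=q.mean(0); v=np.linalg.svd(q[:,[0,2]]-c[[0,2]],full_matrices=0)[2][0]; print(n,len(q),c,np.degrees(np.arctan2(v[1],v[0])))
"
```

```text
t 3.95 tip basket mm [-42.5652  -0.1902 150.7692] F [-1.5585 -0.6393 -1.3674] grip 0.01 twist to go -0.2605206765469586
tool shift [-0.0305  0.0005  0.0321]
top 51 [-0.0091 -0.0407  0.1829] 54.75076666483726
side 404 [-0.0252  0.0027  0.1482] -124.43972271171681
```

```bash
python3 -m jog '[[-0.0085,0,0.007,0,0],[-0.0165,0,0.014,0,0],[-0.025,0,0.023,0,0],[-0.0305,0,0.032,0,0],[-0.0305,0,0.032,0,0]]' >/dev/null
python3 -c "
from h import *
where(); togo(-.001,0,.0903)
p,d=read_camera('side'); cv2.imwrite('pics/s3.png',cv2.resize(p[110:310,180:360,::-1],(540,600),interpolation=cv2.INTER_CUBIC))"
```

```text
t 4.47 tip basket mm [ -8.047   -2.1277 115.5139] F [-0.1132 -0.1124 -0.0429] grip 0.01 twist to go -0.3572001162061963
tool shift [-0.0067  0.0024  0.0253]
```

View pics/s3.png

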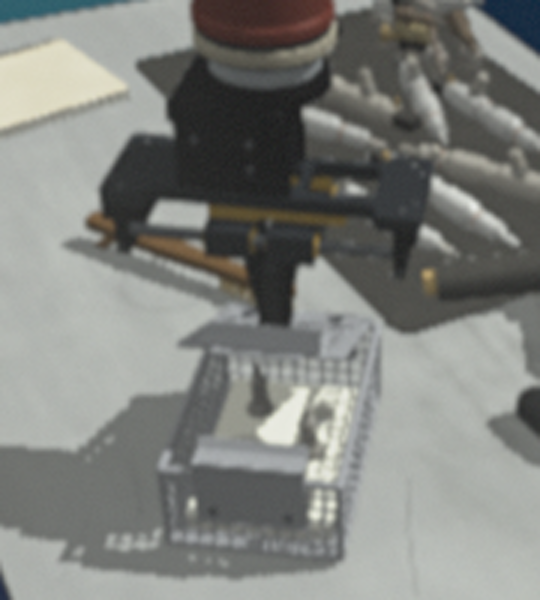

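```bash
cat >> h.py <<'E'
def lid():
    for n in('top','side'):
        p,d=read_camera(n); P,m=cloud(n,d); B=np.stack([(P-O)@ex,(P-O)@ey,P[...,2]],-1)*1000
        l=m&(abs(B[...,1])<54)&(abs(B[...,1])>(20 if n=='side' else 20))&(B[...,0]>-40)&(B[...,0]<95)&(B[...,2]>73)
        q=B[l]
        print(n,"bx : median z (n), max z per 10mm")
        for a in range(-40,95,9):
            k=q[(q[:,0]>=a)&(q[:,0]<a+9)]
            if len(k)>3: print("  ",a+4.5,np.round(np.percentile(k[:,2],[10,50,90]),1),len(k),end=";")
        print()
E
python3 -c "
from h import *
lid(); where()"
```

```text
top bx : median z (n), max z per 10mm
   -35.5 [482.1 500.6 518.5] 246;   -26.5 [481.6 495.6 517.5] 289;   -17.5 [479.9 492.3 498.5] 300;   -8.5 [471.1 491.9 499.9] 306;   0.5 [288.7 493.1 501.6] 281;   9.5 [287.1 498.1 503.5] 281;   18.5 [283.5 500.1 508.8] 272;   27.5 [130.8 499.1 513.5] 223;   36.5 [133.5 496.5 517.1] 149;   45.5 [138.6 491.9 520.1] 50;   54.5 [141.1 478.5 484.4] 5;   63.5 [ 75.  524.  538.3] 21;   72.5 [ 81.  536.9 541.9] 113;   81.5 [ 79.4 542.8 546.6] 169;   90.5 [541.7 548.2 552.1] 158;
side bx : median z (n), max z per 10mm
   -35.5 [205.4 225.1 231.1] 115;   -26.5 [210.8 224.8 289.3] 99;   -17.5 [111.7 297.9 385.8] 93;   -8.5 [230.7 329.2 390.4] 183;   0.5 [243.7 333.1 393.4] 431;   9.5 [218.4 288.4 391. ] 1363;   18.5 [202.2 333.4 459.9] 938;   27.5 [197.  442.2 494.4] 798;   36.5 [418.6 462.1 498.1] 664;   45.5 [429.4 464.6 498.2] 622;   54.5 [263.2 461.7 478.4] 75;   63.5 [82.9 84.1 85. ] 8;   72.5 [80.5 82.7 86. ] 83;   81.5 [ 80.  459.3 502.9] 146;   90.5 [ 81.8 480.3 508.2] 606;
t 4.62 tip basket mm [ -9.9808  -1.2596 117.9025] F [ 0.7246 -1.321   1.4319] grip 0.01 twist to go -0.333449651939658
```

Lid edge measured at about (54, 141) mm. That puts it 148 mm from the hinge at 27°, so the lid is still drawn back. I continue folding down.

```bash
sed -i 's/(B\[...,2\]>73)/(B[...,2]>66)\&(B[...,2]<150)/' h.py
python3 -m jog '[[-0.002,0.001,0.006,0,0],[-0.005,0.001,0.013,0,0],[-0.007,0.001,0.02,0,0],[-0.009,0.001,0.028,0,0],[-0.010,0.001,0.032,0,0]]' >/dev/null
python3 -c "
from h import *
where(); lid(); where()"
```

```text
t 5.03 tip basket mm [ 0.9821 -0.8503 84.5952] F [-0.9318  0.6129  3.0457] grip 0.01 twist to go -0.3395626347448781
top bx : median z (n), max z per 10mm
   36.5 [87.5 90.  93.3] 53;   45.5 [86.9 89.9 91.9] 66;   54.5 [87.  89.8 92.7] 38;   63.5 [72.8 90.4 93.3] 21;   72.5 [76.2 82.9 86.9] 35;   81.5 [70.1 78.6 82.8] 82;   90.5 [70.3 75.7 83.4] 25;
side bx : median z (n), max z per 10mm
   -35.5 [78.  80.1 81.8] 65;   -26.5 [78.  80.7 82.6] 84;   -17.5 [79.3 81.7 83.3] 73;   -8.5 [80.2 82.5 83.9] 82;   0.5 [81.4 83.7 85.4] 63;   9.5 [83.6 85.1 86. ] 38;   18.5 [85.1 92.9 95.3] 76;   27.5 [86.7 91.8 94.4] 118;   36.5 [87.2 89.2 91.7] 123;   45.5 [87.5 88.7 89.8] 101;   54.5 [86.9 89.1 90.8] 78;   63.5 [82.7 89.7 91.4] 34;   72.5 [80.6 83.1 85.9] 85;   81.5 [71.4 80.5 82.4] 84;   90.5 [68.5 73.3 81.8] 154;
t 5.13 tip basket mm [ 1.2799 -1.078  84.6822] F [ 0.3772 -0.2573  1.1054] grip 0.01 twist to go -0.34305530465428635
```

Lid at about 6°, with the step at bx ≈ 21 mm and the finger front edge about 10 mm short of it. I press it flat.

```bash
python3 -m jog '[[0.001,0.001,0.003,0,0],[0.001,0.001,0.006,0,0],[0.001,0.001,0.009,0,0],[0.001,0.001,0.010,0,0],[0.001,0.001,0.011,0,0]]' >/dev/null
python3 -c "
from h import *
where()"
```

```text
t 5.55 tip basket mm [ 0.6762  0.0123 73.9729] F [ 3.9314 -1.2338  7.7938] grip 0.0 twist to go -0.332554574632819
```

```bash
python3 -c "
from h import *
lid()"
python3 -m jog '[[-0.002,0,0.001,0,0],[-0.004,0,0.001,0,0],[-0.006,0,0.001,0,0],[-0.008,0,0.001,0,0],[-0.010,0,0.001,0,0]]' >/dev/null
python3 -c "
from h import *
where()"
```

```text
top bx : median z (n), max z per 10mm
   36.5 [73.3 76.7 80.2] 57;   45.5 [71.9 74.8 77.3] 64;   54.5 [72.  75.  78.2] 42;   63.5 [72.3 75.1 84.3] 21;   72.5 [76.  82.3 86.3] 36;   81.5 [71.1 79.3 82.8] 86;   90.5 [69.8 72.3 84.2] 23;
side bx : median z (n), max z per 10mm
   -35.5 [72.  75.1 76.9] 78;   -26.5 [72.1 74.7 76.5] 94;   -17.5 [72.1 74.7 76.3] 89;   -8.5 [72.2 74.4 76.5] 91;   0.5 [72.3 74.5 76.3] 91;   9.5 [74.  75.4 76.6] 46;   18.5 [74.3 77.  84.2] 77;   27.5 [74.8 80.2 83.3] 131;   36.5 [74.5 76.8 79.7] 129;   45.5 [73.7 74.9 76.4] 110;   54.5 [73.3 74.9 76.2] 76;   63.5 [81.1 84.8 85.5] 9;   72.5 [80.5 83.  85.9] 81;   81.5 [71.6 80.7 82.3] 89;   90.5 [67.8 72.8 81.5] 150;
t 6.07 tip basket mm [ 9.1848  0.218  74.4168] F [-2.8752 -2.4253  5.2252] grip 0.0 twist to go -0.3346142214657272
```

The lid is flat: 75 mm all along, tongue included. Now I push on the step while holding it down.

```bash
python3 -m jog '[[-0.002,0,0.001,0,0],[-0.004,0,0.001,0,0],[-0.006,0,0.001,0,0],[-0.008,0,0.001,0,0],[-0.010,0,0.001,0,0]]' >/dev/null
python3 -c "
from h import *
where()"
python3 -m jog '[[-0.002,0,0.001,0,0],[-0.004,0,0.001,0,0],[-0.006,0,0.001,0,0],[-0.007,0,0.001,0,0],[-0.008,0,0.001,0,0]]' >/dev/null
python3 -c "
from h import *
where();lid()"
```

```text
t 6.48 tip basket mm [18.0092  0.4439 74.364 ] F [-4.3561 -1.4317  5.5185] grip 0.01 twist to go -0.33327646257085647
t 6.9 tip basket mm [25.1892  1.1021 74.1121] F [-8.1644 -0.5203  4.2091] grip 0.0 twist to go -0.3458790800752134
top bx : median z (n), max z per 10mm
   63.5 [72.5 74.6 79.3] 38;   72.5 [75.4 80.8 85.5] 42;   81.5 [71.2 79.4 83.9] 49;   90.5 [71.  76.7 82.6] 13;
side bx : median z (n), max z per 10mm
   -35.5 [74.4 76.1 79.3] 62;   -26.5 [73.6 75.4 76.6] 86;   -17.5 [72.  74.8 76.9] 79;   -8.5 [72.4 75.1 76.7] 99;   0.5 [72.2 75.  76.4] 92;   9.5 [72.1 74.6 76.4] 94;   18.5 [72.2 74.9 76.7] 86;   27.5 [73.6 75.8 76.9] 53;   36.5 [74.7 81.7 84.4] 96;   45.5 [74.6 79.4 82.6] 137;   54.5 [74.4 76.6 79. ] 118;   63.5 [73.9 75.3 85.1] 70;   72.5 [73.8 82.5 85.3] 115;   81.5 [71.4 80.6 82.4] 87;   90.5 [68.8 73.1 81. ] 143;
```

```bash
python3 -m jog '[[-0.002,-0.001,0.001,0,0],[-0.004,-0.001,0.001,0,0],[-0.005,-0.001,0.001,0,0]]' >/dev/null
python3 -c "
from h import *
where()"
python3 -m jog '[[-0.002,0,0.001,0,0],[-0.004,0,0.001,0,0],[-0.004,0,0.001,0,0]]' >/dev/null
python3 -c "
from h import *
where()"
```

```text
t 7.25 tip basket mm [25.6113  1.3592 74.8574] F [-21.2059  -0.327    1.5059] grip 0.01 twist to go -0.414816677126422
t 7.5 tip basket mm [25.4671  1.8391 75.1188] F [-18.0881  -1.4751   1.3272] grip 0.0 twist to go -0.4673812415465612
```

Hard stop at about 20 N with no more travel. Before letting go I check that this is the end stop and not a jam.

```bash
python3 -c "
from h import *
for n in('top','side'):
    p,d=read_camera(n); P,m=cloud(n,d); B=np.stack([(P-O)@ex,(P-O)@ey,P[...,2]],-1)*1000
    for nm,lo,hi in(('shoulder',38,50),('step',18,38)):
        q=B[m&(abs(B[...,1])<hi)&(abs(B[...,1])>lo)&(B[...,0]>20)&(B[...,0]<92)&(B[...,2]>40)&(B[...,2]<95)]
        print(n,nm,[(a,len(k),round(float(np.median(k[:,2])),1)) for a in range(20,92,3) for k in [q[(q[:,0]>=a)&(q[:,0]<a+3)]] if len(k)])
a=cv2.imread('pics/side0.png')
cv2.imwrite('pics/s4.png',cv2.resize(p[200:310,215:325,::-1],(600,600),interpolation=cv2.INTER_CUBIC))
# predicted pixels in crop for shoulder edges at 74, lip corners
for X in ([74,50,75],[74,-50,75],[58,50,75],[38,40,75],[22,40,75],[38,-40,75]):
    X=np.array(X)/1000; print(X,(proj('side',[O+X[0]*ex+X[1]*ey+[0,0,X[2]]])[0]-[215,200])*600/110)
"
```

```text
top shoulder [(65, 5, 75.7), (68, 7, 75.8), (80, 3, 72.2), (83, 7, 71.4), (86, 5, 70.8)]
top step [(65, 2, 84.8), (68, 7, 85.4), (71, 6, 82.5), (74, 8, 80.8), (77, 9, 81.0), (80, 11, 80.2), (83, 12, 81.0), (86, 10, 81.8), (89, 1, 45.1)]
side shoulder [(20, 9, 76.1), (23, 8, 76.1), (26, 13, 75.5), (29, 6, 75.8), (32, 11, 76.2), (35, 14, 75.9), (38, 12, 77.6), (41, 15, 76.8), (44, 15, 76.3), (47, 12, 76.0), (50, 15, 75.6), (53, 11, 75.8), (56, 18, 76.0), (59, 15, 76.1), (62, 13, 76.2), (65, 18, 75.4), (68, 16, 74.5), (71, 1, 74.7), (80, 1, 70.5), (83, 56, 59.8), (86, 28, 70.5), (89, 1, 71.8)]
side step [(20, 3, 74.7), (23, 9, 76.3), (32, 7, 83.6), (35, 22, 83.9), (38, 31, 83.3), (41, 27, 82.5), (44, 32, 81.3), (47, 34, 79.6), (50, 34, 78.6), (53, 30, 77.5), (56, 9, 77.4), (59, 4, 76.8), (62, 5, 75.3), (65, 9, 84.4), (68, 42, 83.8), (71, 35, 82.4), (74, 19, 81.1), (77, 19, 81.6), (80, 27, 81.4), (83, 36, 60.7), (86, 257, 63.4), (89, 52, 61.7)]
[0.074 0.05  0.075] [412.041  357.3044]
[ 0.074 -0.05   0.075] [122.9162 329.1597]
[0.058 0.05  0.075] [419.7676 326.2249]
[0.038 0.04  0.075] [400.8707 285.9468]
[0.022 0.04  0.075] [408.5022 256.8926]
[ 0.038 -0.04   0.075] [176.8392 264.6683]
```

View pics/s4.png

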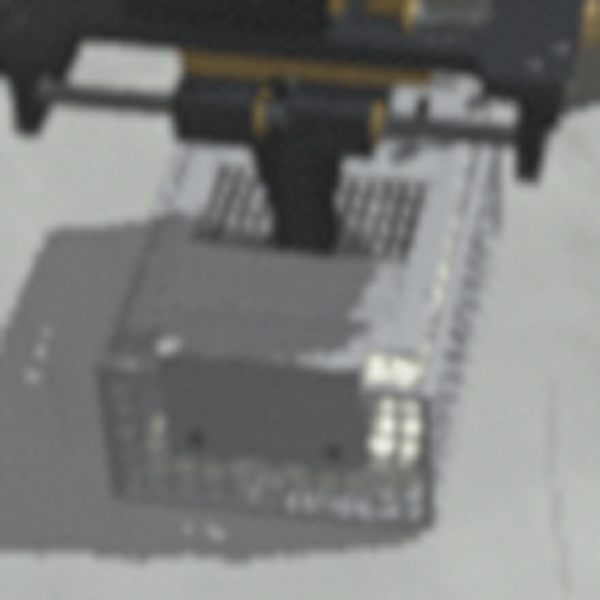

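The push has reached the end stop. The lid's shoulder lies 4 to 5 mm past the lip edge (3 mm nominal), and the fingers travelled about 16 mm from first feeling the step. All lip-side features read about 3 mm short in my frame, which is consistent with an origin error. I ease off and lift away.

```bash
python3 -m jog '[[0.001,0,0,0,0],[0.002,0,-0.002,0,0],[0.003,0,-0.008,0,0],[0.003,0,-0.02,0,0],[0.003,0,-0.04,0,0]]' >/dev/null
python3 -c "
from h import *
where()"
python3 -m jog '[[0.03,0,-0.03,0,0],[0.06,0,-0.06,0,0],[0.09,0,-0.09,0,0],[0.12,0,-0.12,0,0],[0.15,0,-0.13,0,0]]' >/dev/null
python3 -m jog '[[0.03,0,0,0,0],[0.06,0,0,0,0],[0.09,0,0,0,0],[0.12,0,0,0,0],[0.12,0,0,0,0]]' >/dev/null
python3 -c "
from h import *
where();
for n in('side','top'):
    p,d=read_camera(n); P,m=cloud(n,d); B=np.stack([(P-O)@ex,(P-O)@ey,P[...,2]],-1)*1000
    q=B[m&(abs(B[...,1])<50)&(abs(B[...,1])>38)&(B[...,0]>-70)&(B[...,0]<92)&(B[...,2]>40)&(B[...,2]<150)]
    print(n,[(a,len(k),round(float(np.median(k[:,2])),1)) for a in range(-70,92,6) for k in [q[(q[:,0]>=a)&(q[:,0]<a+6)]] if len(k)])
    if n=='side': s=cv2.resize(p[200:310,215:325,::-1],(400,400),interpolation=cv2.INTER_CUBIC)
    else: s=np.hstack([s,cv2.resize(p[205:355,215:365,::-1],(400,400),interpolation=cv2.INTER_CUBIC)])
cv2.imwrite('pics/s5.png',s)
"
```

```text
t 8.02 tip basket mm [ 24.8655   0.2369 113.6414] F [ 0.2721 -0.7278  0.1349] grip 0.01 twist to go -0.4719336888045396
t 8.85 tip basket mm [-248.9503    3.1623  250.6564] F [ 0.5808  0.3193 -1.4533] grip 0.01 twist to go -0.4029107814700081
side [(-70, 10, 78.8), (-64, 18, 78.5), (-58, 13, 78.0), (-52, 25, 77.9), (-46, 21, 77.4), (-40, 22, 76.7), (-34, 17, 77.5), (-28, 25, 77.0), (-22, 21, 77.3), (-16, 18, 77.8), (-10, 25, 77.9), (-4, 21, 78.2), (2, 20, 78.0), (8, 24, 78.4), (14, 23, 78.0), (20, 19, 78.5), (26, 20, 78.5), (32, 19, 79.1), (38, 31, 79.3), (44, 24, 79.1), (50, 26, 79.7), (56, 25, 79.3), (62, 30, 79.2), (68, 21, 78.8), (80, 58, 59.9), (86, 34, 70.5)]
top [(-70, 21, 78.1), (-64, 21, 78.3), (-58, 29, 78.6), (-52, 31, 77.8), (-46, 31, 76.9), (-40, 31, 76.7), (-34, 29, 77.4), (-28, 29, 77.1), (-22, 28, 77.4), (-16, 31, 77.0), (-10, 27, 77.2), (-4, 32, 77.4), (2, 29, 77.4), (8, 31, 78.5), (14, 31, 77.1), (20, 29, 78.0), (26, 31, 78.2), (32, 29, 79.3), (38, 30, 78.9), (44, 30, 80.5), (50, 30, 79.4), (56, 30, 79.1), (62, 31, 78.7), (68, 15, 79.7), (80, 23, 73.4), (86, 8, 72.2)]
```

View pics/s5.png

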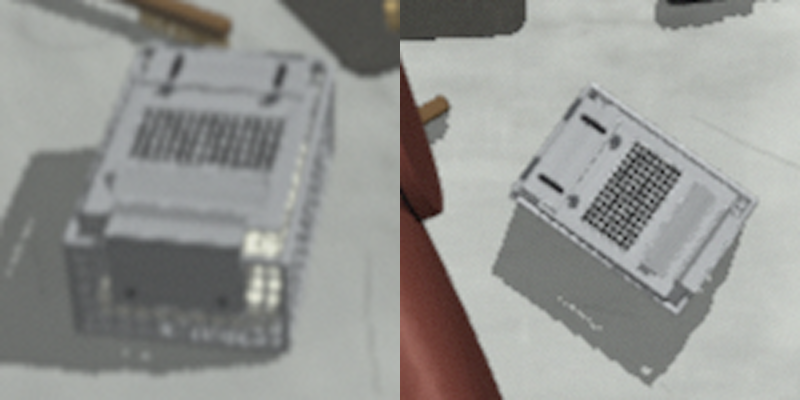

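The lid is shut under the lip, 75 to 79 mm high all along because the spring lifts it the 3 mm of play. Its shoulder is still at bx ≈ 71 mm, as it was at the stop, and the hand is well clear. I hand in.

```bash
python3 -c "
from h import *
where(); print(robot.job_done())"
```

```text
t 8.95 tip basket mm [-245.6914    3.9504  251.61  ] F [0.5536 0.1396 0.3958] grip 0.0 twist to go -0.4717449203170517
the job is handed in; nothing more can be done
None
```

The wash basket is shut and I handed the job in at 8.95 s, with the hand well clear of the lid. With the fingers closed, I pushed the lid over from behind and pressed it flat. Holding it down, I then pushed on the thumb step until it stopped hard.

**Last checks**
- **Before pushing:** the lid was flat at about 75 mm, and the last edge reading (at 27°) showed it still drawn back.
- **At the stop:** the fingers had moved about 16 mm from first feeling the step, and at about 20 N there was no further travel.
- **After release:** the lid stayed shut, its front held up against the lip by the roughly 3 mm of play. It had not slid back.
- **Other objects:** I did not measure the nozzles or the loose items again afterwards. The fingers went nowhere near them, and no unexpected forces showed.

**Disagreements**
- **Frame offset:** lip-side features read about 3 mm closer to the hinge than their nominal positions. I took this as an error in my estimate of the basket's origin. The position relative to the lip still fits fully home: the lid's shoulder is 4–5 mm past the lip edge, against 3 mm nominal.
- **Tongue not seen:** the tongue's front edge is hidden under the lip, so "fully home" is inferred from the shoulder, the travel and the stop.
- **Hold-down force:** it dropped to about 1.3 N at the end of the push, with the tongue already under the lip.

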